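# Level the counter shelf with its screw foot and press the spirit level down on it

### The job

Lay the spirit level lengthwise on the middle of the little counter shelf and let go of it, so that its bubble shows how the shelf slopes; then turn the screw foot until the bubble sits between the two black lines. Then press the spirit level down onto the shelf with a push of about 10 N, bubble still between the lines, and finish while still pressing: do not lift off at the end. Leave the jar and the mug where they stand.

Things in the scene. Friction and masses are not known exactly. Their poses are not given: they have to be found in the camera images.
- level: spirit level: aluminium bar with black end caps, 160 long (x axis) x 26 wide (28 at the caps, its last 6 mm) x 40 high, 0.28 kg, loose on the worktop right of the shelf. Origin: centre of its underside, z up. In its top is an open pocket, 60 long, with the vial; from 30 to 80 mm either side of the centre the top is solid: press there. It may lie either way round on the shelf.
- bubble (a joint): pale bubble, 14 mm long, in the yellow-green vial in the level's top: its offset (m) from the middle along the level's x axis, -0.018 to 0.018. It runs to the higher end, 0.4 mm per mrad of slope, and settles in about 1.5 s. Black lines ring the vial 9.5 mm either side of the middle: the bubble is between them while its offset is within 2.5 mm of 0.
- board_mid (a point): centre of the top of the shelf's pale wooden board, 240 long (x axis, towards the screw foot, roughly to the robot's right) x 130 wide x 18 thick, about 90 mm above the worktop. The shelf is fixed; the rigid board is hinged on two legs at the end away from the foot and tilts only as the foot is turned. At the start the foot's end is always too low.
- foot_wing (a point): black wing on the shelf's only screw foot, 150 mm from the board's middle: an upright flat grip 44 long (x axis) x 12 thick (y) x 36 high, top 160 mm above the worktop. This point: on the vertical screw axis, 147 mm up. Clockwise from above raises the foot's end, 15 mrad (6 mm of bubble) per rad; it needs 1 to 2.6 rad, keeps its height and stays where left (friction 0.08 N m).
- jar: clear jar with a black lid, 56 across, 70 high, behind the shelf: leave it. Origin: centre of its underside
- mug: white mug, 78 x 110 x 97, left in front of the sink: leave it. Origin: at its underside
- board: the same wooden board; origin on its hinge line at the legs' end, in the middle of its width, at its underside; x towards the foot along the board

How it is judged:
On the way, in this order (a step that is already met when the one before it is completed fails the run):
1. the spirit level lies flat and lengthwise on the middle of the shelf, let go, its bubble more than 4 mm off the middle (x of level in the frame of board_mid between -0.05 and 0.05 m and y of level in the frame of board_mid between -0.05 and 0.05 m and z of level in the frame of board_mid between -0.004 and 0.004 m and angle between the x axis of level and the x axis of board_mid, either way round below 0.17 rad and contact force between the fingers and level below 0.2 N and (value of joint bubble above 0.004 m or value of joint bubble below -0.004 m)), for 0.2 s.
2. the foot has been turned so that the bubble stands between the lines (within 2.5 mm of the middle), the level lying untouched on the shelf (x of level in the frame of board_mid between -0.05 and 0.05 m and y of level in the frame of board_mid between -0.05 and 0.05 m and z of level in the frame of board_mid between -0.004 and 0.004 m and angle between the x axis of level and the x axis of board_mid, either way round below 0.17 rad and contact force between the fingers and level below 0.2 N and value of joint bubble between -0.0025 and 0.0025 m), for 0.5 s.
At the end, for the whole second after the job is handed in: The level lies flat on the board, within 50 mm of its middle each way and 0.17 rad of its length, bubble within 2.5 mm of the middle, pressed by the fingers: it bears on the board with 6 to 40 N, its weight of 2 to 3.5 N included. Jar and mug are within 30 mm of their places (x of level in the frame of board_mid between -0.05 and 0.05 m and y of level in the frame of board_mid between -0.05 and 0.05 m and z of level in the frame of board_mid between -0.004 and 0.004 m and angle between the x axis of level and the x axis of board_mid, either way round below 0.17 rad and value of joint bubble between -0.0025 and 0.0025 m and contact force between level and board between 6 and 40 N and contact force between the fingers and level above 2 N and not (distance of any of jar, mug from where it was at the start of the episode above 0.03 m)); the arm keeps its last pose, push and grip.
It fails at once if the jar or mug is pushed more than 30 mm from its place (distance of any of jar, mug from where it was at the start of the episode above 0.03 m).
It also fails if it takes over 72 s, if anything falls off the work surface, if the arm or the gripper's body presses on something with over 40 N, if the wrist force passes 120 N, or if a joint passes its speed limit or range.

### The arm

A 7-joint arm with a two-finger parallel gripper is mounted at the origin on a cart in front of the work surface, level with it; the furniture and walls round the work are solid. World frame = base frame: x ahead of the robot, y to its left, z up, the work surface at z = 0. Lengths are in m, angles in rad, forces in N, time in s.
With the tool pointing down it reaches from about 0.375 to 0.925 m from the base axis. Payload 3.1 kg.
Tool frame: the origin (TCP) lies at the very end of the fingers, on their centre line; the grasp point (between the pads) lies 19 mm behind it; z points along the fingers, y is the line along which they close (so a half turn about z gives the same grasp; the last joint's range is limited). The gripper opens to 85 mm and grips with 20 to 120 N. Pads are 22 mm wide; open, the fingers measure 114 mm over their backs; the gripper's body (76 mm by 85 mm) begins 54 mm behind the grasp point. The pads swing forward as they close: fully open they stand 13 mm farther back than shut.
Start: joints at [1.155, 0.383, 0.044, 1.598, -0.018, 1.161, -0.05], TCP at [0.203, -0.617, 0.231] pointing down, gripper open.
Joint ranges: [-2.61, 2.61], [-0.41, 2.15], [-1.48, 1.57], [0, 2.5], [-1.57, 4.71], [0.05, 1.97], [-2.85, 2.85]. Speed limits (rad/s): [2.79, 2.79, 3.14, 3.14, 3.14, 3.14, 3.14].

### API

Orientations are given as a 3x3 rotation matrix whose columns are the frame's x, y, z axes.
In Python, from station import manip, cams gives the robot as it stands. The module is installed in compiled form; this text tells all that it offers.
- The arm moves only by the shell command python3 -m jog 'ROWS' [OPENING] [FORCE]. ROWS is JSON, a list of rows, each a list of 2 entries, a list of its own where there are three numbers: the shift along the world's x, y, z in mm, then the turn about the world's z in degrees. In form: [[[tx, ty, tz], roll], ...]. A call has 1 to 10 rows; each row shifts and turns the commanded pose from where the row before left it; what a row does not reach is not made up. A row lasts 1/12 s, in which the tool goes at most 41.7 mm and 7.16 degrees, less where a joint would pass 70% of its speed; a pose out of reach is approached as far as the arm can. A call with a gripper value outside its range is refused whole. OPENING is the opening in per cent of the stroke, from 0 (shut) to 100 (fully open), set as the call begins (- or left out, the last holds). The fingers move at their own pace and stop on an object; FORCE is the grip in N (left out, the last holds). Time passes only in rows, so rows that do not move let the fingers close. It gives the time, the measured TCP pose, the force, the opening and the grip force at its end, in the units of the state.
- manip.get_obs(): the state, without advancing time (a new reading comes with each control period).
- cams.camera(name): name is "scene" or "top" or "wrist"; returns the picture (400x640x3 uint8, blue, green, red); there is no depth.
- cams.camera_params(name): a dict with "mtx" (3x3 intrinsics, pixels), "k1" (the pictures are not rectified: a ray, as slopes to the right and down, at radius r is drawn at 1 + k1 r^2 times it, then the intrinsics apply), "origin" and "orientation" of the camera in the world. Camera axes: x right, y down, z forward; pixel columns grow to the right and rows downward; lengths in m; the calibration is good to about 2 mm. A picture is of the moment at which its call begins: read the wrist's pose just before it. camera_params takes no time and is no camera call; for the wrist camera it gives the pose at the moment of the call.
- manip.close_job(): hands the job in; it is judged then, once.
Trained networks look in the newest picture that a camera, given by its name, has taken for a name from the list of things; names that differ only in an ending like _2 or _b are one class to them, and where a whole thing is asked for, a point or a joint stands for the part that bears it (a point fixed in the world has none). Each returns a list of dicts, best first, with "conf" (0 to 1); they miss things now and then, are a little off and sometimes report something else, mostly with a low value. They report only what shows in the picture. A call takes as long as a camera call.
- cams.recognise(camera, query): "centre" ([x, y, z] in m, in world coordinates, good to about 4 mm: the middle of the surface that is visible of it).
- cams.trace(camera, query): "pixels" (400x640 bool, what is visible of it).
The state is a dict: "time_s": time; "joint_positions": joint angles; "dq": joint speeds; "joint_torque": joint torques, N m; "ee_pos": TCP position; "tool_rot": TCP orientation; "wrist_force": force on the tool from outside, world axes, zero at the start; "ft_torque": the same for the moment, N m; "gripper_width": finger opening in m; "finger_force": force on a finger pad.
Only numpy, scipy, OpenCV 4.12 (cv2) and the standard library are available. Lean on these libraries where they do the work, as an engineer would, in place of code of your own. Each camera call takes 0.05 s, during which the arm holds its last target. There are 200 camera calls.

## Working session

There is one attempt and no reset: what is moved stays moved. The work goes in short steps, Python scripts to look and compute and a shell command to move; the robot and the scene stay as the last step left them, time stands still between calls to the robot, and variables do not carry over. Pictures are saved under pics/ and viewed, at most 10 in all, crops included, and the job is handed in when it is done.

```bash
mkdir -p pics
cat > h.py <<'E'
from station import manip, cams
import numpy as np, cv2
def ray(cam,u,v,p=None):
    p=p or cams.camera_params(cam); K=np.array(p["mtx"]); x=(u-K[0,2])/K[0,0]; y=(v-K[1,2])/K[1,1]
    rd=np.hypot(x,y); r=rd
    for _ in range(20): r=rd/(1+p["k1"]*r*r)
    s=r/rd if rd>0 else 1
    return np.array(p["origin"]), np.array(p["orientation"])@np.array([x*s,y*s,1])
def onz(cam,u,v,z,p=None):
    o,d=ray(cam,u,v,p); return o+d*(z-o[2])/d[2]
def maskbox(cam,m,z,p=None):
    "min-area rectangle of mask, corners lifted on plane z: centre, sizes, yaw of long side (deg)"
    ys,xs=np.nonzero(m); c=cv2.convexHull(np.stack([xs,ys],1).astype(np.int32))[:,0]
    P=np.array([onz(cam,u,v,z,p)[:2] for u,v in c])*1000
    (cx,cy),(w,h),a=cv2.minAreaRect(P.astype(np.float32))
    if h>w: w,h,a=h,w,a+90
    return np.round([cx,cy,w,h,(a+90)%180-90],1)
E
python3 - <<'E'
from h import *
o=manip.get_obs(); print(o["time_s"],o["ee_pos"],np.round(o["tool_rot"],3).tolist(),o["gripper_width"])
ims=[]
for c in("scene","top"):
    im=cams.camera(c); ims.append(im)
    print(c,np.round(cams.camera_params(c)["origin"],3))
    for q in("level","board","foot_wing","jar","mug","bubble"):
        r=cams.recognise(c,q); print(q,[(round(x["conf"],2),np.round(x["centre"],3).tolist()) for x in r[:2]])
    for q,z in(("level",.04),("board",.09),("foot_wing",.16)):
        for t in cams.trace(c,q)[:1]: print(" box",q,maskbox(c,t["pixels"],z),t["conf"])
cv2.imwrite("pics/a.png",ims[0]);cv2.imwrite("pics/b.png",ims[1])
E
```

```text
0.0 [ 0.2027943  -0.61651719  0.22986024] [[0.95, 0.313, -0.001], [0.313, -0.95, 0.003], [-0.0, -0.003, -1.0]] 0.08545664045076136
scene [-0.22   0.67   1.105]
level [(0.61, [0.487, -0.417, 0.027])]
board [(0.89, [0.534, -0.115, 0.087])]
foot_wing [(0.67, [0.568, -0.269, 0.142])]
jar [(0.63, [0.668, -0.173, 0.051])]
mug [(0.77, [0.39, 0.196, 0.058])]
bubble []
 box level [ 484.4 -396.1  166.4   69.5   21.2] 0.59
 box board [ 526.5 -124.   284.9  134.4  -77.5] 0.58
 box foot_wing [ 538.  -235.5  100.7   41.4  -46.8] 0.73
top [ 0.343 -0.101  0.986]
level [(0.96, [0.497, -0.424, 0.041])]
board [(0.84, [0.536, -0.131, 0.086])]
foot_wing [(0.71, [0.562, -0.274, 0.151])]
jar [(0.76, [0.665, -0.182, 0.066])]
mug [(0.68, [0.388, 0.207, 0.038])]
bubble []
 box level [ 498.1 -419.2  164.4   40.5   19. ] 0.83
 box board [ 537.8 -144.9  288.1  128.5  -76.3] 0.95
 box foot_wing [ 546.5 -264.3   63.7   43.3  -27.1] 0.52
```

View pics/a.png

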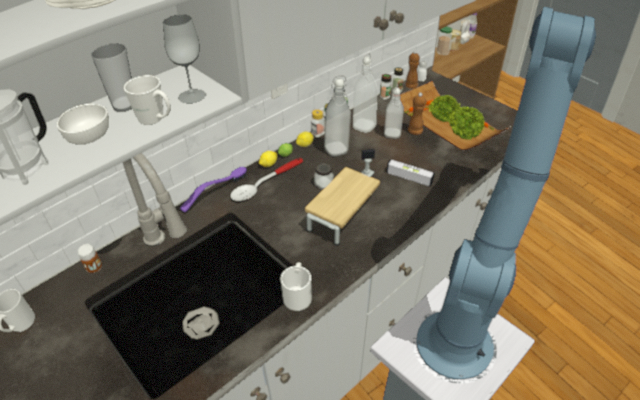

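View pics/b.png

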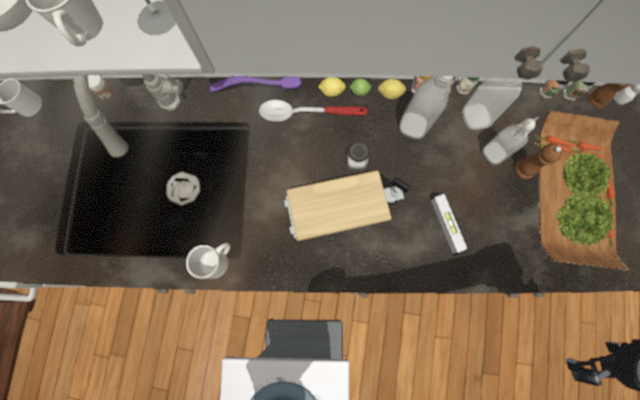

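The shelf is at about (343,197) in the scene picture and (339,206) in the top one. In the top picture the level is at (449,223), the wing at (400,187), the jar at (358,155) and the mug at (208,262). The network positions agree, and the wing is about 145 mm from the board's middle. Next I go above the level.

```bash
python3 -m jog '[[[29,20,0],0],[[29,20,0],0],[[29,20,0],0],[[29,20,0],0],[[29,20,0],0],[[29,20,0],0],[[29,20,0],0],[[30,19,0],0],[[30,19,0],0],[[30,19,0],0]]' 100
python3 - <<'E'
from h import *
o=manip.get_obs(); print(o["time_s"],o["ee_pos"],np.round(o["tool_rot"],3).tolist())
p=cams.camera_params("wrist"); im=cams.camera("wrist"); cv2.imwrite("pics/c.png",im)
print(np.round(p["origin"],3))
for q in("level","foot_wing","board","bubble"):
    print(q,[(round(x["conf"],2),np.round(x["centre"],3).tolist()) for x in cams.recognise("wrist",q)[:2]])
for t in cams.trace("wrist","level")[:1]: print(maskbox("wrist",t["pixels"],.04,p),t["conf"])
E
```

```text
time_s: 1.83
ee_pos: [0.4974, -0.4194, 0.2315]
tool_rot: [[0.95, 0.312, 0.0], [0.312, -0.95, -0.0], [0.0, 0.0, -1.0]]
wrist_force: [0.1, 0.6, 0.0]
gripper_width: 0.0849
finger_force: 0.0
1.8333 [ 0.49738164 -0.41942722  0.23147449] [[0.95, 0.312, 0.0], [0.312, -0.95, -0.0], [0.0, 0.0, -1.0]]
[ 0.572 -0.395  0.375]
level []
foot_wing [(0.78, [0.573, -0.281, 0.153])]
board [(0.78, [0.538, -0.188, 0.084])]
bubble [(0.38, [0.501, -0.426, 0.036])]
[ 498.6 -423.9  163.8   26.1   19.4] 0.97
```

View pics/c.png

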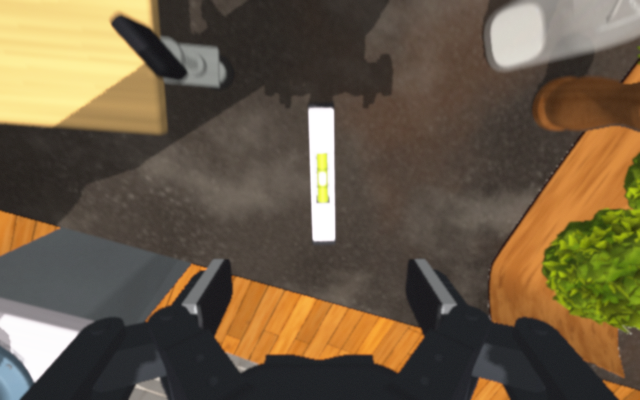

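The level is at (321,175) with the bubble centred, in line with the tool. The wing is at (150,48) and runs diagonally. The level mask gives a length of 164 mm and a width of 26 mm, as expected, so I descend and grip.

```bash
python3 -m jog '[[[1,-4,-35],1],[[0,0,-38],0],[[0,0,-38],0],[[0,0,-38],0],[[0,0,-35],0],[[0,0,-25],0],[[0,0,-10],0],[[0,0,0],0]]' 100
python3 -m jog '[[[0,0,0],0],[[0,0,0],0],[[0,0,0],0],[[0,0,0],0],[[0,0,0],0],[[0,0,0],0],[[0,0,0],0],[[0,0,0],0]]' 0 50
```

```text
time_s: 2.8
ee_pos: [0.493, -0.4244, 0.0089]
tool_rot: [[0.945, 0.326, -0.006], [0.326, -0.945, 0.003], [-0.005, -0.005, -1.0]]
wrist_force: [-0.0, 0.4, -0.3]
gripper_width: 0.0854
finger_force: 0.0
time_s: 3.47
ee_pos: [0.4984, -0.4252, 0.0142]
tool_rot: [[0.944, 0.329, 0.002], [0.329, -0.944, -0.002], [0.002, 0.002, -1.0]]
wrist_force: [-1.7, 0.5, 5.6]
gripper_width: 0.0252
finger_force: 52.1
```

```bash
python3 -m jog '[[[0,0,15],0],[[0,0,35],0],[[0,0,40],0],[[0,0,40],0],[[0,0,40],0],[[0,0,20],0],[[3,20,0],7],[[3,25,0],7],[[3,25,0],7],[[3,25,0],7]]'
python3 -m jog '[[[3,25,0],7],[[3,25,0],7],[[3,25,0],7],[[3,25,0],7],[[3,25,0],7],[[3,25,0],7],[[3,25,0],7],[[4,25,0],7],[[0,0,0],0],[[0,0,0],0]]'
python3 - <<'E'
from h import *
p=cams.camera_params("wrist"); im=cams.camera("wrist"); cv2.imwrite("pics/d.png",im)
for t in cams.trace("wrist","board")[:1]: print("board",maskbox("wrist",t["pixels"],.09,p),t["conf"])
cams.camera("top")
for q,z in(("board",.09),("level",.225)):
    for t in cams.trace("top",q)[:1]: print(q,maskbox("top",t["pixels"],z),t["conf"])
E
```

```text
time_s: 4.3
ee_pos: [0.508, -0.3281, 0.2021]
tool_rot: [[0.675, 0.737, -0.001], [0.737, -0.675, 0.001], [-0.001, -0.001, -1.0]]
wrist_force: [0.6, 0.1, -3.0]
gripper_width: 0.0252
finger_force: 51.0
time_s: 5.13
ee_pos: [0.5336, -0.1268, 0.2022]
tool_rot: [[-0.232, 0.973, -0.001], [0.973, 0.232, 0.0], [0.001, -0.001, -1.0]]
wrist_force: [-0.1, -1.3, -2.0]
gripper_width: 0.0252
finger_force: 51.0
board [ 528.7 -109.1  212.7  128.4  -76.9] 0.62
board [ 538.  -146.8  292.8  126.9  -76.5] 0.86
level [514.7 -62.7  32.5  23.3   1.2] 0.63
```

View pics/d.png

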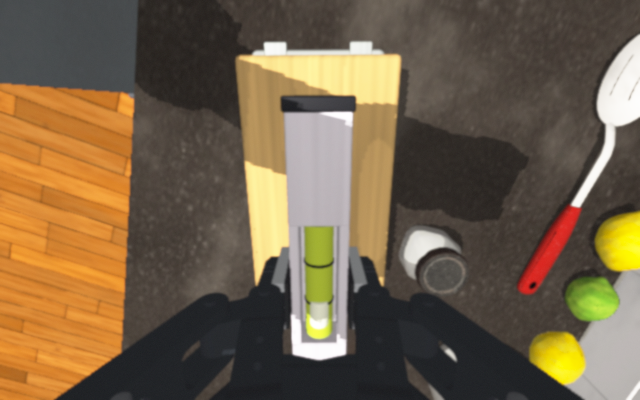

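The wrist view shows the held level lined up with the board. The board's hinge-end edge is at row 55, columns 238–401. The jar is clear at (440,265).

Run:
```python
from h import *
a,b=onz("wrist",238,56,.092),onz("wrist",401,56,.092); print(a,b,np.linalg.norm(a-b))
d=(b-a)/np.linalg.norm(b-a); ax=np.array([d[1],-d[0]]); print(np.degrees(np.arctan2(ax[1],ax[0])),"mid",(a+b)[:2]/2+ax[:2]*.12, manip.get_obs()["ee_pos"])
```

```text
[ 0.44811733 -0.03358567  0.092     ] [ 0.56944535 -0.00572711  0.092     ] 0.12448529515060106
-77.0682659433231 mid [ 0.53563613 -0.13661287] [ 0.5335313  -0.13137994  0.202068  ]
```

```bash
python3 -m jog '[[[2,-5,-20],0],[[0,0,-35],0],[[0,0,-25],0],[[0,0,-8],0],[[0,0,-3],0],[[0,0,-1],0],[[0,0,0],0],[[0,0,0],0]]'
```

```text
time_s: 6.05
ee_pos: [0.5379, -0.1349, 0.1122]
tool_rot: [[-0.228, 0.974, 0.004], [0.974, 0.228, -0.001], [-0.002, 0.003, -1.0]]
wrist_force: [0.3, -0.2, -2.1]
gripper_width: 0.025
finger_force: 50.9
```

```bash
python3 -m jog '[[[0,0,-1],0],[[0,0,-1],0],[[0,0,0],0],[[0,0,0],0]]'
```

```text
time_s: 6.38
ee_pos: [0.5363, -0.1345, 0.1086]
tool_rot: [[-0.229, 0.974, 0.0], [0.974, 0.229, -0.0], [-0.0, 0.0, -1.0]]
wrist_force: [0.2, 0.5, -3.0]
gripper_width: 0.0256
finger_force: 50.9
```

```bash
python3 -m jog '[[[0,0,-1],0],[[0,0,-1],0],[[0,0,-1],0],[[0,0,0],0],[[0,0,0],0]]'
```

```text
time_s: 6.8
ee_pos: [0.536, -0.1344, 0.1051]
tool_rot: [[-0.229, 0.974, -0.0], [0.974, 0.229, 0.0], [0.0, -0.0, -1.0]]
wrist_force: [0.9, 0.9, -2.3]
gripper_width: 0.0255
finger_force: 50.9
```

```bash
python3 -m jog '[[[0,0,-1],0],[[0,0,-1],0],[[0,0,0],0],[[0,0,0],0],[[0,0,0],0]]'
```

```text
time_s: 7.22
ee_pos: [0.5361, -0.1344, 0.1032]
tool_rot: [[-0.229, 0.974, -0.0], [0.974, 0.229, 0.0], [0.0, -0.0, -1.0]]
wrist_force: [1.3, -0.1, -2.8]
gripper_width: 0.0253
finger_force: 50.9
```

```bash
python3 -m jog '[[[0,0,-1],0],[[0,0,-1],0],[[0,0,-1],0],[[0,0,0],0],[[0,0,0],0],[[0,0,0],0]]'
```

```text
time_s: 7.72
ee_pos: [0.5365, -0.1351, 0.101]
tool_rot: [[-0.228, 0.974, 0.001], [0.974, 0.228, -0.001], [-0.001, 0.001, -1.0]]
wrist_force: [-1.7, -0.7, 5.4]
gripper_width: 0.0251
finger_force: 52.1
```

Contact: the force rose to +5.4 N. I release, rise, and look at the level and the wing.

```bash
python3 -m jog '[[[0,0,1],0],[[0,0,0],0],[[0,0,0],0],[[0,0,0],0],[[0,0,0],0],[[0,0,0],0],[[0,0,0],0],[[0,0,0],0]]' 100
python3 -m jog '[[[0,0,20],0],[[0,0,35],0],[[0,0,40],0],[[0,0,40],0],[[0,0,0],0],[[0,0,0],0],[[0,0,0],0],[[0,0,0],0],[[0,0,0],0]]'
python3 - <<'E'
from h import *
p=cams.camera_params("wrist"); im=cams.camera("wrist"); cv2.imwrite("pics/e.png",im)
for t in cams.trace("wrist","level")[:1]: print("level",maskbox("wrist",t["pixels"],.13,p),t["conf"])
cams.camera("top")
for q,z in(("board",.09),("level",.13),("foot_wing",.16)):
    for t in cams.trace("top",q)[:1]: print(q,maskbox("top",t["pixels"],z),t["conf"])
E
```

```text
time_s: 8.38
ee_pos: [0.5361, -0.1344, 0.1012]
tool_rot: [[-0.229, 0.974, -0.0], [0.974, 0.229, 0.0], [0.0, -0.0, -1.0]]
wrist_force: [0.4, -0.3, -0.4]
gripper_width: 0.0854
finger_force: 0.0
time_s: 9.13
ee_pos: [0.5347, -0.1343, 0.2341]
tool_rot: [[-0.229, 0.974, -0.004], [0.974, 0.229, 0.001], [0.002, -0.004, -1.0]]
wrist_force: [0.0, 0.2, 0.3]
gripper_width: 0.0855
finger_force: 0.0
level [ 536.2 -133.7  159.7   27.5  -76.7] 0.63
board [ 536.3 -146.3  291.2  128.4  -77.2] 0.89
foot_wing [ 549.5 -270.4   61.6   41.    -7. ] 0.65
```

View pics/e.png

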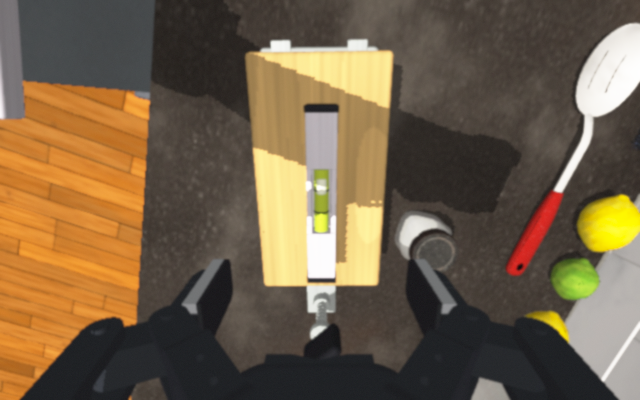

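The level lies on the middle of the board at (321,195). The bubble has run to the hinge end at (321,187), so the foot end is low, as expected. The wing is at (322,340), partly hidden. I go above it.

```bash
python3 -m jog '[[[7,-30,15],0],[[7,-30,15],0],[[7,-30,5],0],[[6,-30,0],0],[[6,-29,0],0],[[0,0,0],0],[[0,0,0],0],[[0,0,0],0]]'
python3 - <<'E'
from h import *
o=manip.get_obs(); print(np.round(o["joint_positions"],2),o["ee_pos"])
for u,v in((337,152),(365,130),(394,135),(323,186)): print(onz("scene",u,v,0))
p=cams.camera_params("wrist"); im=cams.camera("wrist"); cv2.imwrite("pics/f.png",im)
print([(round(x["conf"],2),np.round(x["centre"],3).tolist()) for x in cams.recognise("wrist","foot_wing")[:2]])
for t in cams.trace("wrist","foot_wing")[:1]: print("wing",maskbox("wrist",t["pixels"],.16,p),t["conf"])
E
```

```text
time_s: 10.1
ee_pos: [0.5691, -0.2827, 0.2708]
tool_rot: [[-0.229, 0.974, -0.001], [0.974, 0.229, 0.002], [0.002, -0.0, -1.0]]
wrist_force: [-0.9, 0.7, -0.4]
gripper_width: 0.0852
finger_force: 0.0
[ 0.72  0.36 -0.4   1.57  0.14  1.24  0.52] [ 0.56910322 -0.28268968  0.27076503]
[ 0.77113408 -0.33543458  0.        ]
[ 0.79494126 -0.51343171  0.        ]
[ 0.69507248 -0.57135114  0.        ]
[ 0.67066174 -0.16895447  0.        ]
[(0.57, [0.569, -0.277, 0.161])]
wing [ 566.2 -270.6   44.8   21.8   59.5] 0.91
```

View pics/f.png

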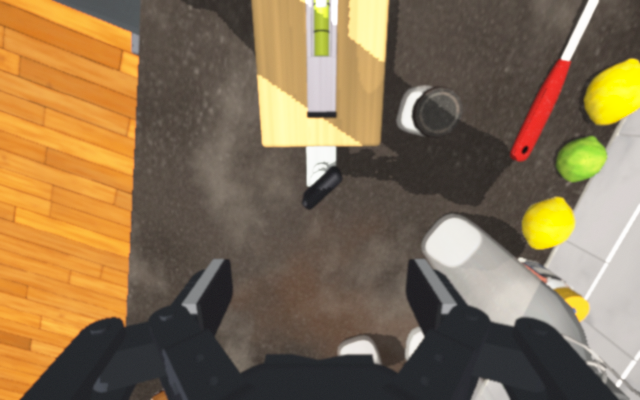

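The wing is at (303,205)–(340,170), so its yaw is about 57° in the world. The level is at (321,55). To get the axis exactly I fit a box silhouette to the mask, and I measure the bubble in the saved picture e.

```bash
cat >> h.py <<'E'
def proj(p,X):
    K=np.array(p["mtx"]); c=(np.asarray(X)-p["origin"])@np.array(p["orientation"]); s=c[:,:2]/c[:,2:]
    s=s*(1+p["k1"]*(s**2).sum(1,keepdims=True)); return s@np.diag([K[0,0],K[1,1]])+K[:2,2]
def fitwing(masks,x0):
    "masks: list of (params, mask); returns x,y,yaw maximising IoU"
    from scipy.optimize import minimize
    B=np.array([[a,b,c] for a in(-.022,.022) for b in(-.006,.006) for c in(.124,.16)])
    def f(q):
        c,s=np.cos(q[2]),np.sin(q[2]); W=B@np.array([[c,s,0],[-s,c,0],[0,0,1]])+[q[0],q[1],0]; v=0
        for p,m in masks:
            h=np.zeros((1600,2560),np.uint8); cv2.fillConvexPoly(h,cv2.convexHull((proj(p,W)*4).round().astype(np.int32)),1)
            h=cv2.resize(h.astype(np.float32),(640,400),interpolation=cv2.INTER_AREA); v-=np.minimum(h,m).sum()/np.maximum(h,m).sum()
        return v
    S=np.array(x0)+np.array([[0,0,0],[.01,0,0],[0,.01,0],[0,0,.3]])
    return min((minimize(f,S[0]*1+[dx,dy,da],method="Nelder-Mead",options=dict(initial_simplex=S+[dx,dy,da])) for dx in(-.005,.005) for dy in(-.005,.005) for da in(-.2,.2)),key=lambda r:r.fun)
E
python3 - <<'E'
from h import *
P=cams.camera_params("wrist"); cams.camera("wrist"); a=(P,cams.trace("wrist","foot_wing")[0]["pixels"])
cams.camera("top"); b=(cams.camera_params("top"),cams.trace("top","foot_wing")[0]["pixels"])
for M in([a],[b],[a,b]):
    r=fitwing(M,[.569,-.278,1.0]); print(r.x[:2],np.degrees(r.x[2]),r.fun)
im=cv2.imread("pics/e.png"); cv2.imwrite("pics/e2.png",cv2.resize(im[95:290,280:360],None,fx=3,fy=3,interpolation=cv2.INTER_CUBIC))
E
```

```text
[ 0.56991779 -0.27468619] 59.58491138854744 -0.7936417460441589
[ 0.56741458 -0.27545572] 58.8120086789514 -0.668367326259613
[ 0.56891038 -0.27611163] 59.1214019821252 -1.4331073760986328
```

View pics/e2.png

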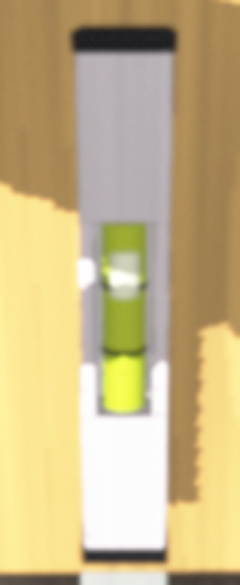

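The lines are at rows 286 and 352 of the crop and the bubble's centre is at about row 274. That is about 13 mm off, so about 2.15 rad (123°) clockwise is needed. The wing fit gives (0.569, −0.276) and yaw 59°.

```bash
python3 -m jog '[[[0,1,-10],-7],[[0,1,-10],-7],[[0,1,-10],-7],[[0,1,-10],-7],[[0,1,-10],-7],[[0,1,-10],-7],[[0,1,0],-2],[[0,0,0],0]]' 75
python3 -m jog '[[[0,0,-20],0],[[0,0,-25],0],[[0,0,-20],0],[[0,0,-12],0],[[0,0,-6],0],[[0,0,0],0],[[0,0,0],0]]'
python3 -c "
from station import manip;o=manip.get_obs();print(o['joint_positions'],o['wrist_force'])"
```

```text
time_s: 11.12
ee_pos: [0.5687, -0.2755, 0.2104]
tool_rot: [[0.511, 0.859, -0.002], [0.859, -0.511, 0.001], [-0.0, -0.002, -1.0]]
wrist_force: [-0.1, 0.6, -1.1]
gripper_width: 0.064
finger_force: 0.0
time_s: 11.7
ee_pos: [0.5698, -0.2767, 0.1291]
tool_rot: [[0.512, 0.859, 0.001], [0.859, -0.512, -0.0], [0.0, 0.001, -1.0]]
wrist_force: [0.1, -0.4, 1.2]
gripper_width: 0.0643
finger_force: 0.0
[ 0.59796563  0.47115104 -0.26744481  1.71250559  0.14530159  0.97606364
 -0.26015043] [ 0.11913464 -0.44873776  1.22467384]
```

```bash
python3 -m jog '[[[0,0,0],0],[[0,0,0],0],[[0,0,0],0],[[0,0,0],0],[[0,0,0],0],[[0,0,0],0],[[0,0,0],0]]' 0 25
```

```text
time_s: 12.28
ee_pos: [0.5688, -0.2763, 0.1291]
tool_rot: [[0.512, 0.859, -0.001], [0.859, -0.512, 0.0], [-0.0, -0.001, -1.0]]
wrist_force: [-3.4, 0.7, 5.4]
gripper_width: 0.0116
finger_force: 29.0
```

Gripped, at 11.6 mm with small side forces. Next I turn the foot clockwise.

```bash
python3 -m jog '[[[0,0,0],-5],[[0,0,0],-6],[[0,0,0],-6],[[0,0,0],-6],[[0,0,0],-6],[[0,0,0],-6],[[0,0,0],-6],[[0,0,0],-6],[[0,0,0],-6],[[0,0,0],-4]]'
```

```text
time_s: 13.12
ee_pos: [0.5678, -0.2747, 0.1291]
tool_rot: [[0.999, 0.035, -0.004], [0.035, -0.999, 0.002], [-0.003, -0.003, -1.0]]
wrist_force: [-7.3, 3.4, 8.2]
gripper_width: 0.0115
finger_force: 29.3
```

```bash
python3 -m jog '[[[0,0,0],-5],[[0,0,0],-6],[[0,0,0],-6],[[0,0,0],-6],[[0,0,0],-6],[[0,0,0],-6],[[0,0,0],-6],[[0,0,0],-6],[[0,0,0],-6],[[0,0,0],-5]]'
python3 -m jog '[[[0,0,0],-5],[[0,0,0],0],[[0,0,0],0],[[0,0,0],0],[[0,0,0],0],[[0,0,0],0],[[0,0,0],0],[[0,0,0],0],[[0,0,0],0],[[0,0,0],0]]'
python3 -m jog '[[[0,0,0],0],[[0,0,0],0],[[0,0,0],0],[[0,0,0],0],[[0,0,0],0],[[0,0,0],0],[[0,0,0],0],[[0,0,0],0],[[0,0,0],0],[[0,0,0],0]]'
python3 - <<'E'
from h import *
ims=[]
for c in("top","scene","wrist"):
    im=cams.camera(c); r=cams.recognise(c,"bubble"); p=cams.camera_params(c)
    print(c,[(round(x["conf"],2),np.round(x["centre"],4).tolist()) for x in r[:1]])
    u,v=proj(p,[[.536,-.134,.13]])[0].astype(int); print(u,v)
    ims.append(cv2.resize(cv2.copyMakeBorder(im,60,60,60,60,0)[v+15:v+105,u+15:u+105],(400,400),interpolation=cv2.INTER_CUBIC) if 0<u<640 and 0<v<400 else np.zeros((400,400,3),np.uint8))
cv2.imwrite("pics/g.png",np.hstack(ims)[:, :800]); cv2.imwrite("pics/g3.png",ims[2])
E
```

```text
time_s: 13.95
ee_pos: [0.5687, -0.2729, 0.1291]
tool_rot: [[0.561, -0.828, -0.003], [-0.828, -0.561, 0.005], [-0.005, -0.0, -1.0]]
wrist_force: [-4.8, 7.1, 9.2]
gripper_width: 0.0116
finger_force: 29.4
time_s: 14.78
ee_pos: [0.5688, -0.2728, 0.1291]
tool_rot: [[0.49, -0.872, -0.002], [-0.872, -0.49, 0.005], [-0.005, -0.0, -1.0]]
wrist_force: [-4.7, 6.1, 7.9]
gripper_width: 0.0113
finger_force: 29.4
time_s: 15.62
ee_pos: [0.5688, -0.2728, 0.1291]
tool_rot: [[0.49, -0.872, -0.002], [-0.872, -0.49, 0.005], [-0.005, -0.0, -1.0]]
wrist_force: [-5.3, 5.5, 9.1]
gripper_width: 0.0113
finger_force: 29.4
top []
340 199
scene []
344 181
wrist [(0.71, [0.5802, -0.2329, 0.0886])]
260 445
```

View pics/g.png

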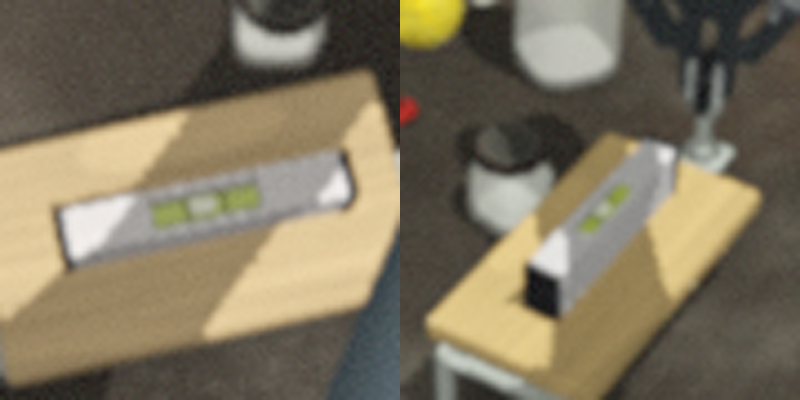

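In the top view the bubble is at (205,206), in the middle of the vial (152–262) and between the lines. I release the wing, rise, and look from above the level.

```bash
python3 -m jog '[[[0,0,0],0],[[0,0,0],0],[[0,0,0],0],[[0,0,0],0],[[0,0,0],0]]' 75
python3 -m jog '[[[0,0,15],0],[[0,0,30],0],[[0,0,35],0],[[-5,22,20],7],[[-5,23,0],7],[[-5,23,0],7],[[-5,23,0],7],[[-5,23,0],7],[[-5,23,0],7],[[0,0,0],7]]'
python3 -m jog '[[[0,0,0],7],[[0,0,0],7],[[0,0,0],7],[[0,0,0],7],[[0,0,0],7],[[0,0,0],7],[[0,0,0],7],[[0,0,0],7],[[0,0,0],7],[[0,0,0],7]]' 0
python3 -m jog '[[[0,0,0],7],[[0,0,0],7],[[0,0,0],7],[[0,0,0],7],[[0,0,0],7],[[0,0,0],7],[[0,0,0],2],[[0,0,0],0],[[0,0,0],0],[[0,0,0],0]]'
python3 - <<'E'
from h import *
p=cams.camera_params("wrist"); im=cams.camera("wrist"); u,v=proj(p,[[.536,-.134,.13]])[0].astype(int); print(u,v)
for t in cams.trace("wrist","level")[:1]: print("level",maskbox("wrist",t["pixels"],.13,p),t["conf"])
cv2.imwrite("pics/i.png",cv2.resize(im[max(0,v-90):v+90,u-50:u+50],None,fx=3,fy=3,interpolation=cv2.INTER_CUBIC))
E
```

```text
time_s: 16.33
ee_pos: [0.5691, -0.2769, 0.128]
tool_rot: [[0.488, -0.873, -0.0], [-0.873, -0.488, -0.0], [0.0, 0.0, -1.0]]
wrist_force: [-0.8, -0.2, -0.7]
gripper_width: 0.0644
finger_force: 0.0
time_s: 17.17
ee_pos: [0.5388, -0.1329, 0.2281]
tool_rot: [[0.982, -0.191, -0.001], [-0.191, -0.982, 0.004], [-0.001, -0.004, -1.0]]
wrist_force: [0.1, 0.5, 0.1]
gripper_width: 0.064
finger_force: 0.0
time_s: 18.0
ee_pos: [0.5391, -0.1398, 0.2281]
tool_rot: [[0.522, 0.853, 0.0], [0.853, -0.522, -0.0], [-0.0, 0.0, -1.0]]
wrist_force: [-0.0, -0.1, -1.0]
gripper_width: 0.0
finger_force: 0.0
time_s: 18.83
ee_pos: [0.5391, -0.1396, 0.2282]
tool_rot: [[-0.21, 0.978, -0.0], [0.978, 0.21, -0.0], [-0.0, -0.0, -1.0]]
wrist_force: [-0.8, -0.2, 0.2]
gripper_width: 0.0003
finger_force: 0.0
315 196
level [ 531.4 -116.   211.1  110.9  -76.3] 0.54
```

View pics/i.png

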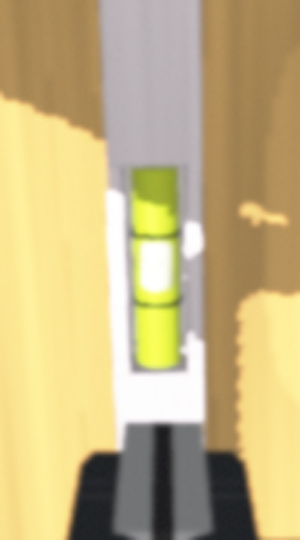

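The lines are at rows 237 and 303 and the bubble's centre is at about 267. It is within 1 mm of the middle, and the level lies untouched. I press with shut fingers on the solid top, 50 mm from the centre at the hinge end: target (0.525, −0.085).

```bash
python3 -m jog '[[[-7,27,0],0],[[-7,28,0],0],[[0,0,-20],0],[[0,0,-30],0],[[0,0,-20],0],[[0,0,-12],0],[[0,0,-4],0],[[0,0,0],0],[[0,0,0],0],[[0,0,0],0]]'
```

```text
time_s: 19.77
ee_pos: [0.5266, -0.0847, 0.1438]
tool_rot: [[-0.211, 0.977, 0.003], [0.977, 0.211, -0.0], [-0.001, 0.003, -1.0]]
wrist_force: [-0.8, -0.3, 0.7]
gripper_width: -0.0001
finger_force: 0.0
```

```bash
python3 -m jog '[[[0,0,-2],0],[[0,0,-1],0],[[0,0,-1],0],[[0,0,0],0],[[0,0,0],0],[[0,0,0],0]]'
```

```text
time_s: 20.27
ee_pos: [0.5251, -0.0844, 0.1383]
tool_rot: [[-0.212, 0.977, 0.0], [0.977, 0.212, 0.0], [-0.0, 0.0, -1.0]]
wrist_force: [-0.0, -0.0, -0.4]
gripper_width: 0.0001
finger_force: 0.0
```

```bash
python3 -m jog '[[[0,0,-1],0],[[0,0,-1],0],[[0,0,-1],0],[[0,0,-1],0],[[0,0,-1],0],[[0,0,0],0],[[0,0,0],0],[[0,0,0],0]]'
```

```text
time_s: 20.93
ee_pos: [0.5252, -0.0844, 0.1333]
tool_rot: [[-0.212, 0.977, 0.0], [0.977, 0.212, 0.0], [0.0, 0.0, -1.0]]
wrist_force: [0.9, -0.3, -0.6]
gripper_width: 0.0003
finger_force: 0.0
```

```bash
python3 -m jog '[[[0,0,-1],0],[[0,0,-1],0],[[0,0,0],0],[[0,0,0],0],[[0,0,0],0]]'
```

```text
time_s: 21.35
ee_pos: [0.5251, -0.0844, 0.1312]
tool_rot: [[-0.212, 0.977, -0.0], [0.977, 0.212, 0.0], [0.0, -0.0, -1.0]]
wrist_force: [0.3, 0.2, -0.3]
gripper_width: -0.0001
finger_force: 0.0
```

```bash
python3 -m jog '[[[0,0,-1],0],[[0,0,0],0],[[0,0,0],0],[[0,0,0],0],[[0,0,0],0]]'
```

```text
time_s: 21.77
ee_pos: [0.5251, -0.0844, 0.1303]
tool_rot: [[-0.212, 0.977, 0.0], [0.977, 0.212, 0.0], [0.0, 0.0, -1.0]]
wrist_force: [0.2, 0.2, 0.1]
gripper_width: -0.0
finger_force: 0.0
```

```bash
python3 -m jog '[[[0,0,-1],0],[[0,0,0],0],[[0,0,0],0],[[0,0,0],0],[[0,0,0],0]]'
```

```text
time_s: 22.18
ee_pos: [0.5254, -0.0844, 0.1299]
tool_rot: [[-0.212, 0.977, 0.0], [0.977, 0.212, -0.0], [-0.0, 0.0, -1.0]]
wrist_force: [-1.6, 0.4, 5.7]
gripper_width: -0.0002
finger_force: 2.7
```

```bash
python3 -m jog '[[[0,0,-0.5],0],[[0,0,0],0],[[0,0,0],0],[[0,0,0],0],[[0,0,0],0],[[0,0,0],0],[[0,0,0],0],[[0,0,0],0],[[0,0,0],0],[[0,0,0],0]]'
python3 - <<'E'
from h import *
im=cams.camera("top")
for t in cams.trace("top","level")[:1]: print(maskbox("top",t["pixels"],.13),t["conf"])
cv2.imwrite("pics/j.png",cv2.resize(im[154:244,295:385],(540,540),interpolation=cv2.INTER_CUBIC))
print(manip.get_obs()["wrist_force"])
E
```

```text
time_s: 23.02
ee_pos: [0.5254, -0.0845, 0.1298]
tool_rot: [[-0.211, 0.977, 0.0], [0.977, 0.211, -0.0], [-0.0, 0.0, -1.0]]
wrist_force: [-2.1, 0.7, 7.9]
gripper_width: -0.0
finger_force: 3.9
[ 544.1 -178.5   73.9   29.   -76.6] 0.9
[-2.93469941 -0.0507834   7.18675009]
```

View pics/j.png

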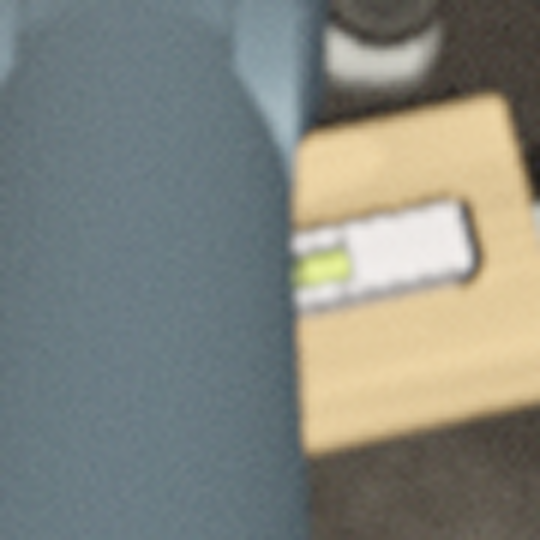

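The arm hides the vial. The level's foot end at (465,240) is where it was, and it lies flat. I add a little push to reach about 10 N and hand in.

```bash
python3 -m jog '[[[0,0,-0.5],0],[[0,0,0],0],[[0,0,0],0],[[0,0,0],0],[[0,0,0],0],[[0,0,0],0],[[0,0,0],0],[[0,0,0],0],[[0,0,0],0],[[0,0,0],0]]'
```

```text
time_s: 23.95
ee_pos: [0.5255, -0.0844, 0.1298]
tool_rot: [[-0.211, 0.977, 0.0], [0.977, 0.211, -0.0], [-0.0, 0.0, -1.0]]
wrist_force: [-5.1, 0.7, 11.2]
gripper_width: 0.0002
finger_force: 5.1
```

```bash
python3 -c "
from station import manip;print(manip.close_job())"
```

```text
the job is handed in; nothing more can be done
None
```

I handed the job in with the arm still pressing the level onto the shelf at about 11 N. The bubble was about 1 mm off the middle when last seen, just before pressing (the arm hid the vial after that), the jar and mug were not touched, and the judging result was not shown.

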